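# Set the drag pointer of a bench pull tester

### The arm

A 6-joint arm with a two-finger parallel gripper is mounted at the origin on the work surface. World frame = base frame: x ahead of the robot, y to its left, z up, the work surface at z = 0. Lengths are in m, angles in degrees, forces in N, time in s.
With the tool pointing down it reaches from about 0.3 to 0.775 m from the base axis. Payload 14.6 kg.
Tool frame: the origin (TCP) lies where the fingers leave the gripper's body, on its centre line; the fingertips stand 73 mm ahead of it and the grasp point (between the pads) lies 54 mm ahead of it; z points along the fingers, y is the line along which they close (so a half turn about z gives the same grasp; the last joint's range is limited). The gripper opens to 85 mm and grips with 20 to 120 N. Pads are 22 mm wide; open, the fingers measure 114 mm over their backs; the gripper's body (76 mm by 85 mm) begins 54 mm behind the grasp point. The pads swing forward as they close: fully open they stand 13 mm farther back than shut.
Start: joints at [-70.279, 17.183, 87.147, -0, 75.671, -3.816], TCP at [0.22, -0.504, 0.304] pointing down, gripper open.
Joint ranges: [-173.82, 173.82], [-45.26, 126.66], [13.44, 144.39], [-59.66, 239.66], [0, 175.72], [-146.38, 146.38]. Speed limits (degrees/s): [127.2, 127.2, 147.25, 180, 180, 180].

### API

Orientations are given as [roll, pitch, yaw] about the fixed x, y, z axes, in that order (R = Rz(yaw) Ry(pitch) Rx(roll)).
In Python, from bench import get_state, capture, sign_off, find_in, regions_of, spot_point gives the robot as it stands.
- The arm moves only by the tool jog_arm, never from a script. Its argument "moves" is a list of rows, each a list of 7 numbers: the shift along the tool's x, y, z in cm, then the turn, a rotation vector about the tool's x, y, z in degrees, then the finger opening in cm, from 0 to 8.54. In form: [[x, y, z, wx, wy, wz, jaw], ...]. A call has 1 to 12 rows; each row is the pose to reach, as a shift and turn from the pose commanded when the call began, along the tool's axes at that moment; what a row does not reach only later rows make up. A row lasts 1/10 s, in which the tool goes at most 50 mm and 8.59 degrees, less where a joint would pass 70% of its speed; a pose out of reach is approached as far as the arm can. A call with a gripper value outside its range is refused whole. The fingers move at their own pace and stop on an object; "grip_force" is the grip in N (left out, the last holds). Time passes only in rows, so rows that repeat a pose let the fingers close. It gives the time, the measured TCP pose, the force, the opening and the grip force at its end, in the units of the state.
- get_state(): the state, without advancing time (a new reading comes with each control period).
- capture(name): name is "scene" or "top" or "wrist"; returns a dict with "color" (384x512x3 uint8, red, green, blue), "range_z" (384x512 float32, m along the optical axis (not along the pixel's ray), 0 where there is no reading), "mtx" (3x3 intrinsics, pixels), "rvec" (rotation vector, rad) and "tvec" (3), from world to camera coordinates, as OpenCV has them. Camera axes: x right, y down, z forward; pixel columns grow to the right and rows downward; lengths in m; the calibration is good to about 2 mm. A picture is of the moment at which its call begins.
- sign_off(): hands the job in; it is judged then, once.
Trained networks look in the newest picture that a camera, given by its name, has taken for a name from the list of things; names that differ only in an ending like _2 or _b are one class to them, and where a whole thing is asked for, a point or a joint stands for the part that bears it (a point fixed in the world has none). Each returns a list of dicts, best first, with "p" (0 to 1); they miss things now and then, are a little off and sometimes report something else, mostly with a low value. They report only what shows in the picture. A call takes as long as a camera call.
- find_in(name, camera): "bbox" ([centre column, centre row, width, height] in pixels, round what is visible of it).
- regions_of(name, camera): "region" (384x512 bool, what is visible of it) and "bbox" ([centre column, centre row, width, height] in pixels, round what is visible of it).
- spot_point(name, camera): "centre" ([column, row] in pixels: a listed point, or the origin of a listed thing).
The state is a dict: "time_s": time; "q": joint angles; "joint_velocities": joint speeds; "joint_efforts": joint torques, N m; "tcp_pos": TCP position; "tcp_rot": TCP orientation; "ft_force": force on the tool from outside, world axes, zero at the start; "ft_torque": the same for the moment, N m; "finger_gap": finger opening in m; "finger_force": force on a finger pad.
Only numpy, scipy, OpenCV 4.12 (cv2) and the standard library are available. Lean on these libraries where they do the work, as an engineer would, in place of code of your own. Each camera call takes 0.05 s, during which the arm holds its last target. There are 200 camera calls.

### The job

Get the jeweller's pull tester ready for the next chain test: pull its sprung blue handle straight out from under the little lamp until the red drag pointer stands level with the yellow limit clip, no farther, and hold it there for about two seconds. Then ease the handle back fully home without letting it snap back, and let go, so that the red pointer stays behind at the yellow clip. Leave the yellow clip and the other things on the bench where they are.

Things in the scene. Friction and masses are not known exactly. Their poses are not given: they have to be found in the camera images.
- tester: Bench pull tester, fixed to the bench; origin on the bench top; the slide is pulled along its +y. In its frame, mm: grey base plate x -50..80, y -170..230, top z 12; aluminium housing x -30..30, y -170..0, top z 60, with a white tick-marked scale on top; steel lamp post 16 thick at x 62, y 198; rubber end stop at y 213..231, top z 30.
- lamp (a point): Middle of the underside of the white lamp head (x 75, y 225, z 18 mm) that hangs over the far half of the handle all along its path: tester x 0..75, y -12..212, z 180..198. A vertical gripper does not fit past it: lean back about 40 degrees to the -x (robot) side, which is open.
- handle (a point): Grip point of the blue handle, 20 mm below its top; moves with the slide; axes as the tester's. The handle is an upright plate 60 mm wide (x), 16 mm thick (y, the pull direction), z 20 to 95 mm; this point is at tester x 0, y 70 mm + pull, z 75. Grip across its thickness, above the steel rod (12 mm thick, top at z 38) that joins it to the housing, 62 mm behind it when home.
- pull (a joint): How far the slide (handle, rod and black carriage) is pulled out, m: 0 is home, 0.115 the end. A spring pulls it home: about 3 N at home, 9 N at 0.085.
- slide_index (a point): Point that moves with the slide, at tester x -2 mm, y -124 mm + pull, z 69; when the black carriage on top of the housing touches and pushes the red pointer, this point lies at the middle of the pointer's thickness, so pull equals drag.
- drag (a joint): Place of the red drag pointer along the scale, m, on the same scale as pull. The slide's carriage pushes it outwards; it stays by friction when the slide goes back. It starts somewhere between 0 and 0.02.
- red_pointer (a point): Middle of the blade of the red drag pointer (8 mm thick along the pull, 30 mm long across it) on top of the housing, at tester x 11 mm, y -124 mm + drag, z 73.
- limit (a joint): Place of the yellow limit clip along the scale, m, on the same scale as drag and pull: the red pointer is level with the clip when drag equals limit.
- yellow_clip (a point): Upper part of the yellow limit clip (8 mm thick along the pull, 38 mm tall, top at z 80, on the +x edge of the housing), at tester x 34 mm, y -124 mm + limit, z 73. Axes are the tester's.
- bead_box: Clear open plastic box of white beads, 120 x 85 x 35 mm, loose; origin under its centre. Bystander.
- bench_block: Dark steel bench block, 90 x 80 x 25 mm, loose; origin under its centre. Bystander.
- glue: White bottle, 44 mm thick, 130 mm tall, loose, standing; origin under its centre. Bystander.
- flat_file: Flat hand file lying on the bench, 205 mm long, wooden handle 20 x 16 mm, steel blade; origin on the bench near its middle, +x towards the blade; loose. Bystander.

How it is judged (in metres and radians):
On the way:
1. The handle is held out with the slide at the yellow clip (within 6 mm) for a second (y of slide_index in the frame of yellow_clip between -0.006 and 0.006 m), for 1 s.
At the end, for the whole second after the job is handed in: The slide is fully home (within 4 mm) and at rest, the red pointer stands within 7 mm of the yellow clip along the scale, the clip is where it was (4 mm), and box, block, bottle and file have moved less than 20 mm (y of red_pointer in the frame of yellow_clip between -0.007 and 0.007 m and value of joint pull below 0.004 m and velocity of joint pull between -0.01 and 0.01 m/s and distance of yellow_clip from where it was at the start of the episode below 0.004 m and distance of each of bead_box, bench_block, glue, flat_file from where it was at the start of the episode below 0.02 m); the robot touches nothing.
It fails at once if The handle snaps back (faster than 0.35 m/s) (velocity of joint pull below -0.35 m/s).
It fails at once if The bottle is knocked over (angle between glue's own z axis and vertical above 0.5 rad).
It also fails if it takes over 40 s, if anything falls off the work surface, if the arm or the gripper's body presses on something with over 40 N, if the wrist force passes 120 N, or if a joint passes its speed limit or range.

## Working session

There is one attempt and no reset: what is moved stays moved. The work goes in short steps, Python scripts to look and compute and a tool call to move; the robot and the scene stay as the last step left them, time stands still between calls to the robot, and variables do not carry over. Pictures are saved under pics/ and viewed, at most 10 in all, crops included, and the job is handed in when it is done.

Besides the shell and the picture viewer there is one more tool, called after "Emit:" as a command line: name --pt "numbers of a row" for each row, then --argument value for the rest. jog_arm: Moves the arm, as the interface text tells. Its arguments: {"type":"object","properties":{"moves":{"type":"array","items":{"type":"array","items":{"type":"number"}}},"grip_force":{"type":"number"}},"required":["moves"]}

```bash
mkdir -p pics; ls
cat > h.py <<'E'
import numpy as np, cv2
from bench import *
from scipy.spatial.transform import Rotation as R
def cam(n):
    c=capture(n); c['R']=cv2.Rodrigues(np.array(c['rvec'],float))[0]; return c
def save(c,f,s=1.5):
    cv2.imwrite('pics/'+f,cv2.resize(c['color'][:,:,::-1],None,fx=s,fy=s))
def world(c,uv,z=None):
    u,v=uv; K=np.array(c['mtx']); r=np.linalg.inv(K)@[u,v,1]
    o=-c['R'].T@np.array(c['tvec']).ravel(); d=c['R'].T@r
    if z is None: t=c['range_z'][int(round(v)),int(round(u))]
    else: t=(z-o[2])/d[2]
    return o+t*d
def proj(c,p):
    return cv2.projectPoints(np.array(p,float).reshape(-1,3),np.array(c['rvec'],float),np.array(c['tvec'],float),np.array(c['mtx'],float),None)[0].reshape(-1,2)
E
python3 - <<'E'
from h import *
np.set_printoptions(precision=4,suppress=True)
Z=dict(tester=0,handle=.075,slide_index=.069,red_pointer=.073,yellow_clip=.073,lamp=.18,glue=0,bead_box=0,bench_block=0,flat_file=0)
for n in ['scene','top']:
    c=cam(n); save(c,n+'0.png'); print(n,-c['R'].T@np.array(c['tvec']).ravel())
    for k,z in Z.items():
        for d in spot_point(k,n)[:2]:
            print(k,round(d['p'],2),d['centre'],world(c,d['centre'],z),world(c,d['centre']))
s=get_state();print(s)
E
```

```text
pics
scene [ 1.0226 -0.6328  0.7153]
tester 0.76 [272.4, 229.5] [ 0.6034 -0.0543  0.    ] [ 0.6371 -0.1008  0.0576]
tester 0.7 [246.0, 234.1] [ 0.5653 -0.1081  0.    ] [ 0.6133 -0.1632  0.075 ]
slide_index 0.74 [235.7, 236.0] [ 0.5965 -0.1776  0.069 ] [ 0.6002 -0.1815  0.0746]
red_pointer 0.61 [250.4, 234.3] [ 0.6195 -0.1559  0.073 ] [ 0.6211 -0.1578  0.0755]
red_pointer 0.32 [298.2, 295.3] [ 0.7898 -0.2168  0.073 ] [ 0.7681 -0.178   0.0131]
yellow_clip 0.57 [271.3, 225.6] [ 0.6368 -0.1055  0.073 ] [ 0.6359 -0.1042  0.0715]
lamp 0.6 [313.0, 154.3] [0.6292 0.0488 0.18  ] [0.6416 0.0272 0.197 ]
glue 0.79 [209.8, 290.4] [ 0.616  -0.2806  0.    ] [ 0.6335 -0.2958  0.0308]
bead_box 0.73 [297.9, 294.4] [ 0.7616 -0.1681  0.    ] [ 0.7654 -0.175   0.0106]
bench_block 0.97 [194.4, 233.4] [ 0.4709 -0.1875  0.    ] [ 0.4895 -0.2025  0.0241]
flat_file 0.61 [350.3, 235.2] [0.7568 0.0543 0.    ] [0.762  0.0409 0.014 ]
top [ 0.3822 -0.0847  1.0634]
tester 0.84 [240.8, 203.6] [ 0.6008 -0.0548  0.    ] [ 0.588  -0.0566  0.0621]
handle 0.97 [208.2, 201.8] [0.5865 0.0161 0.075 ] [0.5818 0.0138 0.0975]

[... 835 characters left out ...]
 0.    ] [ 0.7461 -0.1619  0.0184]
bead_box 0.45 [298.2, 257.3] [ 0.4779 -0.195   0.    ] [ 0.4756 -0.1924  0.0248]
flat_file 0.57 [201.2, 142.1] [0.752 0.05  0.   ] [0.7507 0.0495 0.0036]
{'time_s': 1.1, 'q': array([-70.2795,  17.1842,  87.1471,   0.0003,  75.6703,  -3.8146]), 'joint_velocities': array([-0.1344, -0.0023, -0.0054,  0.0708,  0.0335,  0.0005]), 'joint_efforts': array([  0.0005, -54.3348, -36.1978,  -0.    ,   0.0006,  -0.    ]), 'tcp_pos': array([ 0.2196, -0.5042,  0.3039]), 'tcp_rot': array([-179.9984,   -0.0004,   23.5351]), 'ft_force': array([ 1.0565, -0.3653, -0.4693]), 'ft_torque': array([ 0.0161, -0.0146,  0.0085]), 'finger_force': 0.0, 'finger_gap': 0.08545464748577998}
```

View pics/scene0.png

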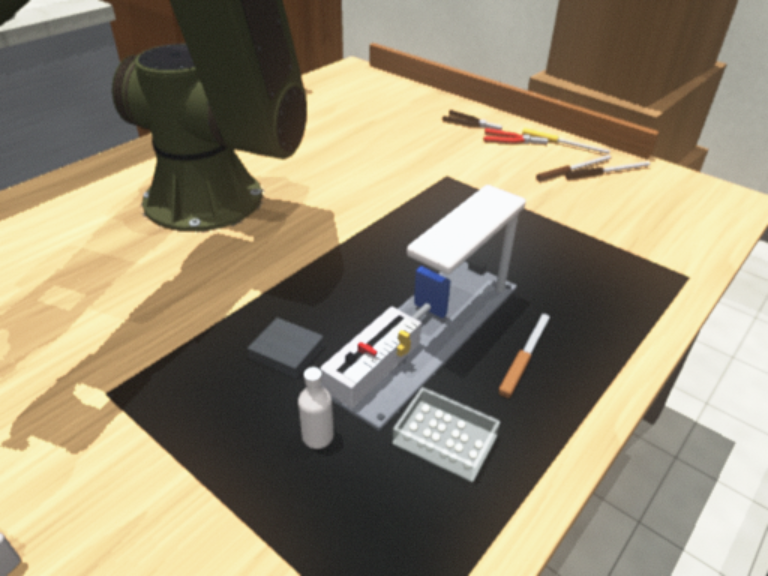

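View pics/top0.png

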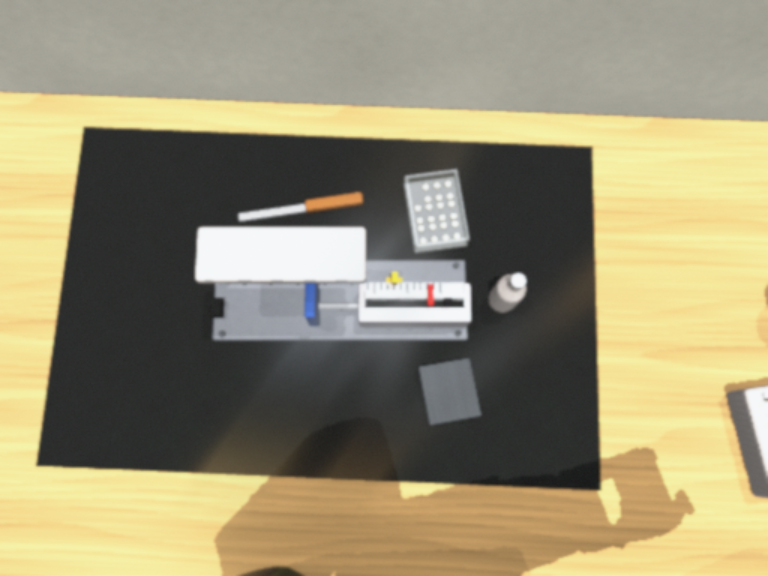

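The scene shows the blue handle at top (311,301)/1.5 px, with the red pointer at (431,295)/1.5 and the yellow clip at (395,278)/1.5. The tester axis runs roughly along world +y. I'll measure these precisely next.

```bash
cat >> h.py <<'E'
def cloud(c):
    v,u=np.mgrid[0:384,0:512]; K=np.array(c['mtx']); z=c['range_z']
    p=np.stack([u,v,np.ones_like(u)],-1)@np.linalg.inv(K).T*z[...,None]
    P=(p-np.array(c['tvec']).ravel())@c['R']; P[z==0]=np.nan; return P
def masks(c):
    r,g,b=[c['color'][...,i].astype(int) for i in range(3)]
    return dict(red=(r>130)&(g<70)&(b<70),yel=(r>140)&(g>110)&(b<90),blue=(b>70)&(r<60)&(g<95)&(b-r>40))
E
python3 - <<'E'
from h import *
np.set_printoptions(precision=4,suppress=True)
for n in ['top','scene']:
    c=cam(n);P=cloud(c);X,Y,Z=[P[...,i] for i in range(3)]
    roi=(X>.5)&(X<.72)&(Y>-.26)&(Y<.22)
    print(n)
    for nm,m in dict(housing=roi&(abs(Z-.06)<.006)&(Y<-.02),plate=roi&(abs(Z-.012)<.004),lamp=roi&(abs(Z-.198)<.008)).items():
        m=cv2.morphologyEx(m.astype(np.uint8),cv2.MORPH_OPEN,np.ones((3,3)))>0
        q=P[m][:,:2].astype(np.float32)*1000
        print(nm,m.sum(),cv2.minAreaRect(q),np.percentile(q,[1,99],axis=0).ravel(),np.median(Z[m]))
    for k,m in masks(c).items():
        m=m&roi
        if m.sum()>3:
            q=P[m];print(k,m.sum(),np.median(q,0),np.percentile(q,[3,97],axis=0).ravel(), 'px',np.argwhere(m).mean(0)[::-1])
            if k!='blue': print('  ray z.073', world(c,np.argwhere(m).mean(0)[::-1],.073))
            t=m&(Z>.09)
            if k=='blue' and t.sum(): print('  top',t.sum(),cv2.minAreaRect(P[t][:,:2].astype(np.float32)*1000), P[t].mean(0))
E
```

```text
top
housing 1901 ((601.3715209960938, -135.95391845703125), (68.42829895019531, 168.8956298828125), 1.8092654943466187) [ 566.3886 -219.6856  629.6282  -52.8293] 0.0613089860970598
plate 4102 ((607.83984375, -21.631759643554688), (130.2647247314453, 399.69146728515625), 2.4198966026306152) [ 539.0781 -215.9684  676.2923  171.6221] 0.012772540452652999
lamp 4141 ((626.9132690429688, 50.23823547363281), (75.24662017822266, 223.86489868164062), 2.4315478801727295) [588.0876 -60.352  664.9269 158.4774] 0.19878052461351933
red 11 [ 0.5925 -0.1598  0.0722] [ 0.591  -0.1656  0.0593  0.5978 -0.1559  0.0783] px [286.8182 202.1818]
  ray z.073 [ 0.5932 -0.1597  0.073 ]
yel 19 [ 0.631  -0.1027  0.0779] [ 0.6233 -0.1085  0.0548  0.6358 -0.0975  0.0824] px [262.0526 185.4737]
  ray z.073 [ 0.6294 -0.1029  0.073 ]
scene
housing 1386 ((601.9486694335938, -136.55520629882812), (72.72773742675781, 172.0118865966797), 2.393691062927246) [ 566.935  -221.4565  632.6953  -54.9617] 0.05997846220737345
plate 3362 ((619.5419311523438, -21.398147583007812), (147.4454803466797, 405.769287109375), 8.73462200164795) [ 551.3768 -216.9503  696.2537  170.2122] 0.011333018211145972
lamp 1967 ((626.9852905273438, 48.38665008544922), (74.80088806152344, 227.14796447753906), 2.496403694152832) [590.9169 -62.3831 666.672  155.3475] 0.1972160212067937
red 26 [ 0.6074 -0.1618  0.0749] [ 0.5939 -0.1645  0.0693  0.6197 -0.1523  0.0768] px [244.5769 232.3846]
  ray z.073 [ 0.6063 -0.1598  0.073 ]
yel 22 [ 0.6328 -0.1091  0.0593] [ 0.6246 -0.1166  0.0536  0.6375 -0.1042  0.0798] px [268.0909 228.0909]
  ray z.073 [ 0.6364 -0.1161  0.073 ]
blue 439 [0.5979 0.0108 0.0643] [0.5663 0.0081 0.0283 0.6197 0.0174 0.0936] px [287.7585 195.0387]
  top 46 ((592.54052734375, 15.945098876953125), (55.91757583618164, 14.431768417358398), 4.873709678649902) [0.6006 0.013  0.0927]
```

```bash
cat >> h.py <<'E'
np.set_printoptions(precision=3,suppress=True)
A=np.deg2rad(2.43); O=np.array([.5941,-.0522,0]); T=np.array([[np.cos(A),-np.sin(A),0],[np.sin(A),np.cos(A),0],[0,0,1]])
t2w=lambda p: O+T@(np.array(p)/1000)
w2t=lambda p: (np.array(p)-O)@T*1000
L=np.deg2rad(40); RG=T@np.array([[np.cos(L),0,np.sin(L)],[0,-1,0],[np.sin(L),0,-np.cos(L)]])
def rel(g,back=0,Rt=RG):  # grasp point g in tester mm
    s=get_state(); R0=R.from_euler('xyz',s['tcp_rot'],degrees=True)
    p=t2w(g)-Rt[:,2]*(.054+back/1000)
    print('t',s['time_s'],'tcp',s['tcp_pos'],'target',p,'shift cm',R0.inv().apply(p-s['tcp_pos'])*100,'turn',(R0.inv()*R.from_matrix(Rt)).as_rotvec(degrees=True),'F',s['ft_force'],'gap',s['finger_gap'])
    print('grasp pt now (tester mm)',w2t(s['tcp_pos']+R0.as_matrix()[:,2]*.054))
E
python3 - <<'E'
from h import *
print(np.linalg.det(RG)); rel([-5,70,76],100)
E
```

```text
0.9999999999999998
t 1.2 tcp [ 0.22  -0.504  0.304] target [0.487 0.013 0.194] shift cm [ 45.204 -36.76   10.99 ] turn [-7.371 39.541 20.24 ] F [-0.567  0.275  0.37 ] gap 0.08550363589985781
grasp pt now (tester mm) [-393.302 -435.74   249.851]
```

Emit:
jog_arm --pt "2 -1.6 0.5 -0.3 1.8 0.9 8.54" --pt "5 -4 1.2 -0.8 4.4 2.2 8.54" --pt "8.5 -7 2 -1.4 7.5 3.8 8.54" --pt "12 -10 3 -2 10.5 5.4 8.54" --pt "15.5 -12.6 3.8 -2.5 13.6 7 8.54" --pt "19 -15.5 4.6 -3.1 16.6 8.5 8.54" --pt "22.5 -18.3 5.5 -3.7 19.7 10 8.54" --pt "26 -21.2 6.3 -4.2 22.8 11.6 8.54" --pt "29.5 -24 7.2 -4.8 25.8 13.2 8.54" --pt "33 -26.8 8 -5.4 28.9 14.8 8.54" --pt "36 -29.3 8.7 -5.9 31.5 16.1 8.54" --pt "38 -31 9.2 -6.2 33.3 17 8.54"

```text
time_s: 2.4
tcp_pos: [0.4446, -0.0661, 0.2117]
tcp_rot: [178.8, -33.8, 6.4]
ft_force: [-0.1, -0.2, 0.2]
finger_gap: 0.0848
finger_force: 0.0
```

Run:
```python
from h import *
rel([-5,70,76],100); print(get_state()['q'])
```

```text
t 2.4 tcp [ 0.445 -0.066  0.212] target [0.487 0.013 0.194] shift cm [ 3.264 -7.506  4.17 ] turn [-1.23   6.124  3.232] F [-0.103 -0.233  0.208] gap 0.08476007262634445
grasp pt now (tester mm) [-119.843   -6.569  166.838]
[-17.76    1.611 123.452  28.663  25.89   43.474]
```

Emit:
jog_arm --pt "1 -2 1 -0.3 1.5 0.8 8.54" --pt "2 -4.5 2.5 -0.7 3.6 2 8.54" --pt "3 -6.5 3.6 -1 5.3 2.8 8.54" --pt "3.3 -7.5 4.2 -1.2 6.1 3.2 8.54" --pt "3.3 -7.5 4.2 -1.2 6.1 3.2 8.54" --pt "3.3 -7.5 4.2 -1.2 6.1 3.2 8.54"

```text
time_s: 3.0
tcp_pos: [0.4872, 0.011, 0.194]
tcp_rot: [179.9, -39.8, 2.5]
ft_force: [-0.3, -0.4, 0.2]
finger_gap: 0.0857
finger_force: 0.0
```

Run:
```python
from h import *
c=cam('wrist'); save(c,'w1.png')
rel([-5,70,76],0); print(get_state()['q'])
P=cloud(c)
for k,m in masks(c).items():
    m=m&(P[...,2]>.03)&(P[...,2]<.11)
    if m.sum()>3: q=(P[m]-O)@T*1000; print(k,m.sum(),np.median(q,0),np.percentile(q,[3,97],axis=0).ravel(),np.argwhere(m).mean(0)[::-1])
```

```text
t 3.05 tcp [0.487 0.011 0.194] target [0.551 0.016 0.117] shift cm [ 0.025 -0.271 10.029] turn [0.029 0.148 0.043] F [0.597 0.23  0.409] gap 0.08533899641450755
grasp pt now (tester mm) [-69.563  67.315 152.743]
[ -4.648   7.465 121.891  22.408  11.878  62.538]
red 335 [   6.188 -105.981   75.886] [  -8.493 -110.142   74.506   21.286 -101.913   76.877] [470.764 186.922]
yel 220 [ 33.804 -51.268  79.56 ] [ 25.239 -56.213  57.066  40.687 -41.665  80.745] [395.768 158.759]
blue 1742 [-9.905 71.977 94.303] [-31.297  64.693  41.544  24.777  79.044  95.794] [252.291 196.696]
```

View pics/w1.png

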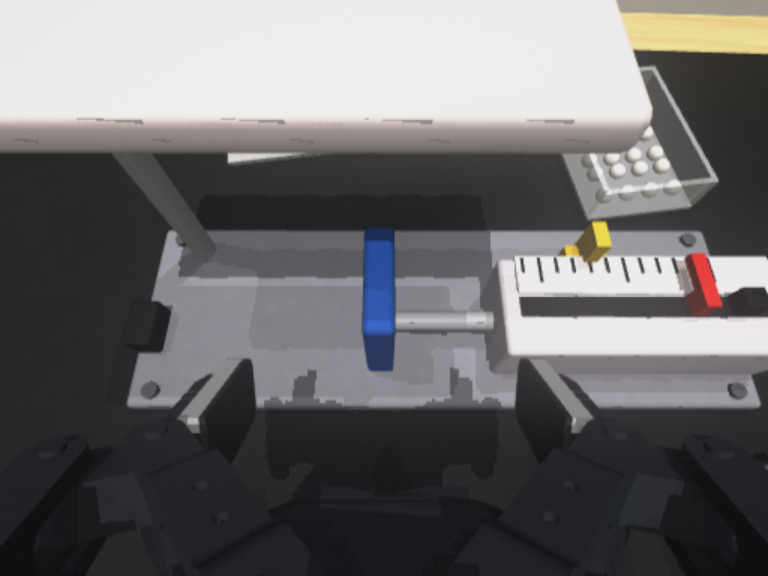

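Emit:
jog_arm --pt "0 -0.1 1 0 0 0 8.54" --pt "0 -0.3 2.5 0 0 0 8.54" --pt "0 -0.4 4 0 0 0 8.54" --pt "0 -0.4 5.5 0 0 0 8.54" --pt "0 -0.4 7 0 0 0 8.54" --pt "0 -0.4 8.2 0 0 0 8.54" --pt "0 -0.4 9.2 0 0 0 8.54" --pt "0 -0.4 9.8 0 0 0 8.54" --pt "0 -0.4 10 0 0 0 8.54" --pt "0 -0.4 10 0 0 0 8.54"

```text
time_s: 4.05
tcp_pos: [0.5512, 0.0174, 0.1168]
tcp_rot: [179.9, -39.8, 2.4]
ft_force: [-0.0, -0.2, 0.3]
finger_gap: 0.0851
finger_force: 0.0
```

Run:
```python
from h import *
rel([-5,71,76],0); print(get_state()['q'])
c=cam('wrist');P=cloud(c)
for k,m in masks(c).items():
    m=m&(P[...,2]>(.09 if k=='blue' else .074))&(P[...,2]<.11)
    if m.sum()>3: q=(P[m]-O)@T*1000; print(k,m.sum(),np.median(q,0),np.percentile(q,[3,97],axis=0).ravel(),np.argwhere(m).mean(0)[::-1])
```

```text
t 4.05 tcp [0.551 0.017 0.117] target [0.551 0.017 0.117] shift cm [ 0.048  0.031 -0.029] turn [0.053 0.169 0.011] F [-0.045 -0.189  0.348] gap 0.0851495632897848
grasp pt now (tester mm) [-5.304 71.264 75.367]
[ -3.091  23.79  114.286  57.503   4.128  28.309]
yel 486 [ 31.721 -52.313  79.808] [ 24.774 -56.314  75.568  40.145 -48.394  80.723] [500.874 186.282]
blue 3003 [ 6.397 72.069 94.409] [-29.976  64.409  92.273  25.875  79.393  95.781] [257.436 238.453]
```

```bash
sed -i 's/deg2rad(40)/deg2rad(34)/' h.py
python3 - <<'E'
from h import *
rel([-12,71,77],0)
c=cam('wrist'); o=-c['R'].T@np.array(c['tvec']).ravel(); s=get_state()
R0=R.from_euler('xyz',s['tcp_rot'],degrees=True); print('cam tester',w2t(o),'in tool',R0.inv().apply(o-s['tcp_pos']))
print('cam new tester', w2t(t2w([-12,71,77])-RG[:,2]*.054+RG@R0.inv().apply(o-s['tcp_pos'])))
E
```

```text
t 4.1 tcp [0.551 0.017 0.117] target [0.549 0.017 0.122] shift cm [ 0.131  0.043 -0.501] turn [ 0.045 -5.845  0.012] F [-0.383 -0.086 -0.353] gap 0.08544293880393872
grasp pt now (tester mm) [-5.392 71.38  75.623]
cam tester [-32.905  72.488 214.271] in tool [ 0.068 -0.001 -0.07 ]
cam new tester [-25.235  71.895 217.495]
```

Emit:
jog_arm --pt "0 0 -0.3 0 -1 0 8.54" --pt "0.05 0 -0.5 0 -3 0 8.54" --pt "0.1 0 -0.5 0 -5 0 8.54" --pt "0.1 0 -0.5 0 -6 0 8.54" --pt "0.1 0 -0.5 0 -6 0 8.54"

```text
time_s: 4.65
tcp_pos: [0.549, 0.0176, 0.1224]
tcp_rot: [179.9, -33.9, 2.5]
ft_force: [-0.5, 0.3, 0.4]
finger_gap: 0.0852
finger_force: 0.0
```

Run:
```python
from h import *
rel([-12,71,77],0); print(get_state()['q'])
```

```text
t 4.65 tcp [0.549 0.018 0.122] target [0.549 0.017 0.122] shift cm [-0.039  0.065  0.045] turn [0.046 0.088 0.046] F [-0.451  0.26   0.414] gap 0.08517021055445695
grasp pt now (tester mm) [-11.995  71.607  77.545]
[ -2.905  22.974 112.253  15.039  11.353  70.764]
```

Emit:
jog_arm --pt "0 0 0 0 0 0 5" --pt "0 0 0 0 0 0 3" --pt "0 0 0 0 0 0 1" --pt "0 0 0 0 0 0 1" --pt "0 0 0 0 0 0 1" --pt "0 0 0 0 0 0 1" --pt "0 0 0 0 0 0 1" --pt "0 0 0 0 0 0 1" --grip_force 45

```text
time_s: 5.45
tcp_pos: [0.5487, 0.0176, 0.1217]
tcp_rot: [180.0, -33.9, 2.5]
ft_force: [-3.8, -3.3, 2.7]
finger_gap: 0.0155
finger_force: 46.7
```

```bash
cat > look.py <<'E'
from h import *
import sys
rel([-12,71,77],0); print(get_state()['q'])
for n in ['wrist','top','scene']:
    c=cam(n);P=cloud(c)
    if len(sys.argv)>1 and n=='scene':save(c,sys.argv[1])
    q=(P-O)@T*1000; x,y,z=[q[...,i] for i in range(3)]
    for k,m in masks(c).items():
        m=m&(z>(85 if k=='blue' else 66))&(z<105)&(abs(x)<50)&(abs(y)<200)
        if m.sum()>3: a=q[m]; print(n,k,m.sum(),np.median(a,0),'y',np.percentile(a[:,1],[3,97]))
E
python3 look.py
```

```text
t 5.45 tcp [0.549 0.018 0.122] target [0.549 0.017 0.122] shift cm [0.021 0.064 0.007] turn [0.031 0.138 0.026] F [-3.752 -3.333  2.689] gap 0.015461185167910932
grasp pt now (tester mm) [-12.326  71.608  76.871]
[ -2.914  23.024 112.287  15.16   11.325  70.655]
wrist yel 441 [ 33.023 -52.29   79.898] y [-56.254 -48.456]
wrist blue 4825 [-4.006 72.424 94.632] y [65.343 79.719]
top red 8 [  -5.735 -106.559   72.991] y [-109.88  -103.653]
top yel 13 [ 30.257 -54.019  80.973] y [-55.417 -51.781]
scene red 24 [   6.816 -110.363   75.087] y [-112.202 -104.56 ]
scene yel 8 [ 36.862 -56.738  77.963] y [-58.204 -51.518]
scene blue 79 [11.741 64.935 92.836] y [60.7   78.132]
```

Emit:
jog_arm --pt "0 -0.3 0 0 0 0 1" --pt "0 -0.8 0 0 0 0 1" --pt "0 -1.4 0 0 0 0 1" --pt "0 -2 0 0 0 0 1" --pt "0 -2.6 0 0 0 0 1" --pt "0 -3.2 0 0 0 0 1" --pt "0 -3.8 0 0 0 0 1" --pt "0 -4.4 0 0 0 0 1" --pt "0 -5 0 0 0 0 1" --pt "0 -5.5 0 0 0 0 1" --pt "0 -5.8 0 0 0 0 1" --pt "0 -6 0 0 0 0 1"

```text
time_s: 6.8
tcp_pos: [0.5461, 0.0775, 0.1217]
tcp_rot: [179.9, -33.8, 2.5]
ft_force: [-3.6, -7.7, 3.8]
finger_gap: 0.0153
finger_force: 47.0
```

```bash
python3 look.py s2.png
```

```text
t 6.8 tcp [0.546 0.077 0.122] target [0.549 0.017 0.122] shift cm [0.021 6.06  0.011] turn [0.045 0.153 0.025] F [-3.617 -7.717  3.843] gap 0.015281808698521002
grasp pt now (tester mm) [-12.355 131.557  76.842]
[  4.675  23.338 111.789  -6.729  11.123  98.444]
wrist blue 4096 [  0.258 132.381  94.581] y [125.107 139.757]
top yel 12 [ 30.017 -52.969  80.586] y [-55.492 -51.805]
top blue 120 [  1.358 130.473  95.626] y [123.052 138.972]
scene red 25 [  9.246 -64.734  74.81 ] y [-67.405 -58.492]
scene yel 10 [ 35.367 -56.97   78.251] y [-58.553 -53.542]
scene blue 16 [ 25.139 124.271  91.761] y [121.699 130.934]
```

Run:
```python
from h import *
im=[]
for n in ['scene','top']:
    c=cam(n)
    f=10; ctr=proj(c,t2w([20,-60,70]))[0]; u0,v0=(ctr-19).astype(int)
    a=cv2.resize(c['color'][v0:v0+38,u0:u0+38,::-1],None,fx=f,fy=f,interpolation=cv2.INTER_NEAREST)
    def box(x0,x1,y,z0,z1,col):
        for yy in (y-4,y+4):
            p=proj(c,[t2w([x,yy,z]) for x,z in ((x0,z0),(x1,z0),(x1,z1),(x0,z1))])
            cv2.polylines(a,[((p-[u0,v0]+.5)*f).astype(int)],True,col,1)
    box(-4,26,-64,66,80,(0,255,0))          # red model at drag 60
    box(30,38,-124+70,60,80,(255,0,255))    # clip at 70
    im.append(a)
cv2.imwrite('pics/z.png',np.hstack(im))
```

```text
(no output)
```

View pics/z.png

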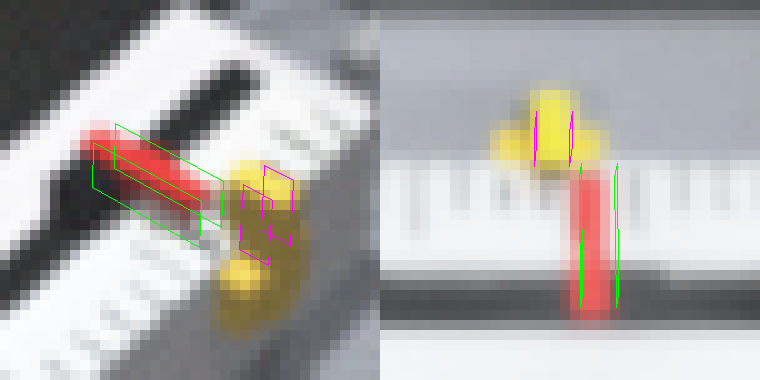

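Emit:
jog_arm --pt "0 -0.2 0 0 0 0 1" --pt "0 -0.5 0 0 0 0 1" --pt "0 -0.7 0 0 0 0 1" --pt "0 -0.8 0 0 0 0 1" --pt "0 -0.8 0 0 0 0 1"

```text
time_s: 7.55
tcp_pos: [0.5458, 0.0853, 0.1217]
tcp_rot: [179.9, -33.8, 2.5]
ft_force: [-4.3, -8.5, 4.4]
finger_gap: 0.0152
finger_force: 47.1
```

```bash
python3 look.py
python3 - <<'E'
from h import *
im=[]
for n in ['scene','top']:
    c=cam(n)
    f=10; ctr=proj(c,t2w([20,-60,70]))[0]; u0,v0=(ctr-19).astype(int)
    im.append(cv2.resize(c['color'][v0:v0+38,u0:u0+38,::-1],None,fx=f,fy=f,interpolation=cv2.INTER_NEAREST))
cv2.imwrite('pics/z2.png',np.hstack(im))
E
```

```text
t 7.55 tcp [0.546 0.085 0.122] target [0.549 0.017 0.122] shift cm [0.023 6.845 0.012] turn [0.051 0.161 0.02 ] F [-4.256 -8.522  4.393] gap 0.015212711922607432
grasp pt now (tester mm) [-12.368 139.398  76.826]
[  5.664  23.436 111.632  -9.503  11.287 101.99 ]
wrist blue 4002 [  0.823 140.226  94.583] y [132.938 147.598]
top yel 13 [ 30.24  -54.015  81.342] y [-55.535 -51.773]
top blue 122 [  1.09  138.881  95.69 ] y [130.954 147.186]
scene red 26 [  8.265 -57.303  75.116] y [-59.728 -50.718]
scene yel 9 [ 33.549 -57.272  79.027] y [-58.79  -52.954]
scene blue 17 [ 24.274 131.911  90.534] y [129.375 139.098]
```

View pics/z2.png

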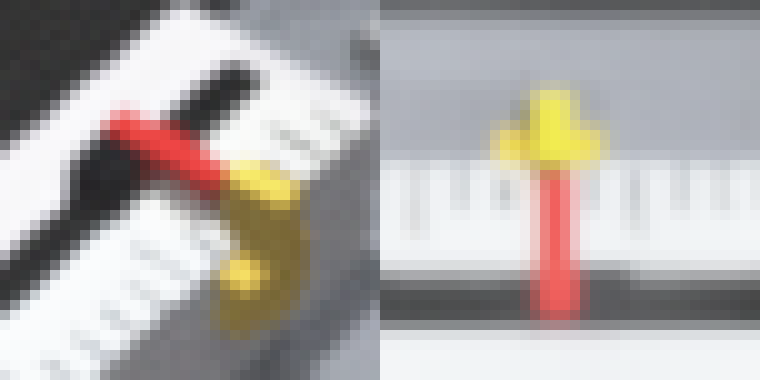

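The red pointer (column ~555) now lines up with the clip (column ~552) in the top crop, and the scene crop agrees. I'll hold here.

Emit:
jog_arm --pt "0 0 0 0 0 0 1" --pt "0 0 0 0 0 0 1" --pt "0 0 0 0 0 0 1" --pt "0 0 0 0 0 0 1" --pt "0 0 0 0 0 0 1" --pt "0 0 0 0 0 0 1" --pt "0 0 0 0 0 0 1" --pt "0 0 0 0 0 0 1" --pt "0 0 0 0 0 0 1" --pt "0 0 0 0 0 0 1" --pt "0 0 0 0 0 0 1" --pt "0 0 0 0 0 0 1"

```text
time_s: 9.0
tcp_pos: [0.5458, 0.0852, 0.1217]
tcp_rot: [179.9, -33.8, 2.4]
ft_force: [-3.7, -7.8, 4.0]
finger_gap: 0.0154
finger_force: 47.1
```

Emit:
jog_arm --pt "0 0 0 0 0 0 1" --pt "0 0 0 0 0 0 1" --pt "0 0 0 0 0 0 1" --pt "0 0 0 0 0 0 1" --pt "0 0 0 0 0 0 1" --pt "0 0 0 0 0 0 1" --pt "0 0 0 0 0 0 1" --pt "0 0 0 0 0 0 1" --pt "0 0 0 0 0 0 1" --pt "0 0 0 0 0 0 1"

```text
time_s: 10.0
tcp_pos: [0.5458, 0.0852, 0.1217]
tcp_rot: [179.9, -33.8, 2.4]
ft_force: [-4.0, -7.3, 3.8]
finger_gap: 0.0154
finger_force: 47.1
```

Emit:
jog_arm --pt "0 0.2 0 0 0 0 1" --pt "0 0.6 0 0 0 0 1" --pt "0 1.2 0 0 0 0 1" --pt "0 1.8 0 0 0 0 1" --pt "0 2.4 0 0 0 0 1" --pt "0 3 0 0 0 0 1" --pt "0 3.6 0 0 0 0 1" --pt "0 4.2 0 0 0 0 1" --pt "0 4.8 0 0 0 0 1" --pt "0 5.3 0 0 0 0 1" --pt "0 5.6 0 0 0 0 1" --pt "0 5.8 0 0 0 0 1"

```text
time_s: 11.2
tcp_pos: [0.5483, 0.0274, 0.1217]
tcp_rot: [180.0, -33.9, 2.5]
ft_force: [-3.9, -3.3, 3.0]
finger_gap: 0.0157
finger_force: 47.0
```

```bash
python3 look.py
```

```text
t 11.2 tcp [0.548 0.027 0.122] target [0.549 0.017 0.122] shift cm [0.023 1.043 0.005] turn [0.035 0.145 0.019] F [-3.909 -3.31   3.008] gap 0.015696572050391593
grasp pt now (tester mm) [-12.335  81.397  76.831]
[ -1.674  23.027 112.288  11.74   11.123  75.046]
wrist yel 8 [ 39.971 -49.292  79.44 ] y [-49.983 -48.263]
wrist blue 4678 [-3.18  81.853 94.592] y [75.104 89.525]
top yel 13 [ 29.826 -54.015  81.273] y [-55.519 -51.789]
scene red 27 [  8.655 -57.624  74.968] y [-59.897 -52.234]
scene yel 11 [ 35.095 -56.763  78.581] y [-59.443 -51.985]
scene blue 60 [14.876 74.33  91.443] y [70.962 81.301]
```

Emit:
jog_arm --pt "0 0.2 0 0 0 0 1" --pt "0 0.4 0 0 0 0 1" --pt "0 0.6 0 0 0 0 1" --pt "0 0.8 0 0 0 0 1" --pt "0 0.9 0 0 0 0 1" --pt "0 0.97 0 0 0 0 1" --pt "0 1.02 0 0 0 0 1" --pt "0 1.02 0 0 0 0 1"

```text
time_s: 12.15
tcp_pos: [0.5487, 0.0174, 0.1217]
tcp_rot: [180.0, -33.9, 2.5]
ft_force: [-4.4, -2.7, 3.2]
finger_gap: 0.0153
finger_force: 47.0
```

```bash
python3 look.py
```

```text
t 12.15 tcp [0.549 0.017 0.122] target [0.549 0.017 0.122] shift cm [0.024 0.049 0.006] turn [0.025 0.144 0.031] F [-4.439 -2.682  3.237] gap 0.01532987002183604
grasp pt now (tester mm) [-12.348  71.464  76.837]
[ -2.935  23.026 112.287  15.241  11.334  70.552]
wrist red 501 [ 13.428 -51.832  75.882] y [-56.296 -49.179]
wrist yel 444 [ 32.915 -52.445  79.866] y [-56.303 -48.414]
wrist blue 4681 [-3.222 72.278 94.626] y [65.148 79.586]
top yel 13 [ 30.193 -54.024  80.978] y [-55.484 -51.769]
scene red 28 [  6.82  -57.173  74.944] y [-59.224 -52.534]
scene yel 10 [ 35.106 -56.645  78.713] y [-58.522 -52.025]
scene blue 81 [11.792 64.346 92.722] y [60.877 74.812]
```

Emit:
jog_arm --pt "0 0.03 0 0 0 0 1" --pt "0 0.05 0 0 0 0 1" --pt "0 0.05 0 0 0 0 2" --pt "0 0.05 0 0 0 0 3" --pt "0 0.05 0 0 0 0 5" --pt "0 0.05 0 0 0 0 7" --pt "0 0.05 0 0 0 0 8.54" --pt "0 0.05 0 0 0 0 8.54" --pt "0 0.05 0 0 0 0 8.54" --pt "0 0.05 0 0 0 0 8.54"

```text
time_s: 13.3
tcp_pos: [0.5488, 0.017, 0.1217]
tcp_rot: [180.0, -33.9, 2.5]
ft_force: [0.2, -0.0, 0.0]
finger_gap: 0.0854
finger_force: 0.0
```

Emit:
jog_arm --pt "0 0 -0.7 0 0 0 8.54" --pt "0 0 -2 0 0 0 8.54" --pt "0 0 -3.5 0 0 0 8.54" --pt "0 0 -5 0 0 0 8.54" --pt "0 0 -6.5 0 0 0 8.54" --pt "0 0 -8 0 0 0 8.54" --pt "0 0 -9 0 0 0 8.54" --pt "0 0 -9.5 0 0 0 8.54" --pt "0 0 -9.5 0 0 0 8.54"

```text
time_s: 14.2
tcp_pos: [0.4958, 0.0148, 0.2011]
tcp_rot: [179.9, -33.9, 2.5]
ft_force: [0.7, -1.2, -0.6]
finger_gap: 0.0853
finger_force: 0.0
```

```bash
python3 look.py s9.png
```

```text
t 14.2 tcp [0.496 0.015 0.201] target [0.549 0.017 0.122] shift cm [-0.016  0.002  9.551] turn [0.031 0.082 0.035] F [ 0.7   -1.221 -0.552] gap 0.08530148258313582
grasp pt now (tester mm) [-65.23   71.045 156.307]
[ -3.705   8.271 117.873   9.78   20.36   75.688]
wrist red 21 [  9.506 -49.494  76.247] y [-52.909 -48.839]
wrist yel 175 [ 32.839 -52.533  79.836] y [-56.253 -48.561]
wrist blue 1483 [-2.565 71.691 94.581] y [64.486 79.066]
top yel 13 [ 30.499 -54.027  80.493] y [-55.578 -51.78 ]
scene red 27 [  8.344 -57.611  75.083] y [-59.45  -51.774]
scene yel 10 [ 34.789 -57.563  78.897] y [-58.667 -54.059]
scene blue 100 [ 4.998 63.821 91.685] y [61.243 72.75 ]
```

View pics/s9.png

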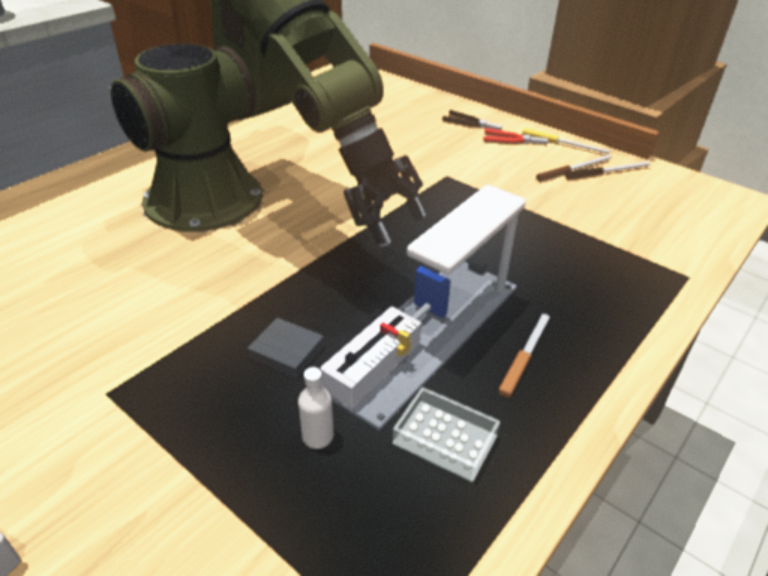

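The handle is home, the red pointer is beside the yellow clip at about (395,335), and the gripper is clear. The other things on the bench look unmoved.

```bash
python3 -c "
from bench import *
print(sign_off())"
```

```text
the job is handed in; nothing more can be done
None
```

I handed the job in at about 14 s of the 40 s allowed: the handle was held at the yellow clip for over 2 s, eased home and released; the cameras show the red pointer within about 1 mm of the clip and the other bench items apparently unmoved, but sign-off returned no verdict.

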